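# Couple the bench pin to its ball post

### The job

Fit the loose bench pin with the steel coupler onto the ball of the bench stand: raise the coupler's latch handle fully, then lift the pin over and lower it gently, handle still up, so that the coupler takes the ball and sits flat on the stand with the wooden board pointing straight out over the stand's long ledge. Then press the handle fully down to lock it, and leave the other things on the bench undisturbed.

Things in the scene. Friction and masses are not known exactly. Their poses are not given: they have to be found in the camera images.
- bench_pin: loose bench pin, about 0.85 kg: bright steel coupler housing (x -27 to +40, 54 wide, 56 mm high plus a 10 mm dome) open below, a steel tongue, a wooden board with V notch. Origin: centre of the socket at the flat underside (z = 0 lying on the bench). Axes: z up, board to -x, latch handle to +x. Centre of mass near x = -20 mm. Not sensed while held.
- coupler_socket (a point): where the ball's centre comes when seated: 30 mm above the pin's origin, axes as the pin's. The cavity is 40 mm square, 49 mm deep. At its +x side a steel jaw driven by the handle slides under the ball: handle down, the jaw blocks the socket and the ball can neither enter nor leave; from a handle angle of 0.75 rad up it is clear.
- tongue_grip (a point): place to hold the pin from above: middle of the steel tongue, 36 mm wide in y, at x = -42, z = 41 mm of the pin. The tongue runs from x = -27 to -78 mm, its top at z = 50 mm, 34 mm above the top of the board below it. Axes as the pin's
- board_tip (a point): middle of the board's notched far end, at x = -150, z = 8 mm of the pin. The board is 70 wide, 16 thick, from x = -28 to -150 mm, its underside flush with the housing's
- latch_handle (a joint): angle of the dark steel latch handle, rad: 0 fully down (locked, level, pointing to the pin's +x), 1.05 fully up (stop). Hinge line along the pin's y at x = 30, z = 47 mm of the pin. Light friction (0.08 N m, 1 to 2 N at its end); it stays where it is left. The pin only lies on the bench: a handle held stiffly lifts its heel, so pinch lightly and let it turn between the fingers
- handle_grip (a point): middle of the handle's grip block, 42 long, 18 wide (in y), 14 mm thick: 61 mm from the hinge along the handle, 8 mm above the hinge line when down (x = 91, z = 55 mm of the pin). The handle ends 82 mm from the hinge. x axis along the handle to its end, y along the hinge. Raised it stands 60 deg steep: to close it push outwards (+x) and down along its arc
- stand: dark steel bench-pin stand, bolted down: base plate 150 x 130 mm, a post, a flat top plate at 70 mm height, 72 wide in y, from x = +38 to -80 mm (the long ledge is the -x side). Origin on the bench below the ball. Fitted, the pin lies flat on the top plate, its origin 70 mm above the stand's, its axes parallel to the stand's (board to -x)
- stand_ball (a point): centre of the bright steel ball, 36 mm in diameter, on an 14 mm neck: 100 mm above the bench, 30 mm above the top plate; ball top at 118 mm
- hammer: bystander: hammer, 240 mm, lying
- file: bystander: flat file with wooden handle, 250 mm, lying
- bench_block: bystander: square steel bench block on a rubber pad, 75 mm, 24 mm high
- ring_clamp: bystander: small wooden ring clamp with a metal collar, 130 mm, 30 mm high
- plain_pin: bystander: plain wooden bench pin without any coupler, 165 mm, 17 mm high
- brass_dish: bystander: round steel dish of brass blanks, 104 mm wide, 24 mm high
- pliers: bystander: pliers, 165 mm, lying
- flux_jar: bystander: amber glass jar with black cap, 56 mm wide, 70 mm high
There are look-alikes about, which are no part of the job. Leave any orange or pink look-alike of the stand alone.

How it is judged:
By the outcome, as a careful person would: the job done as asked, in the order asked, and still so for the second after the job is handed in, with the robot touching nothing.
It also fails if it takes over 72 s, if anything falls off the work surface, if the arm or the gripper's body presses on something with over 40 N, if the wrist force passes 120 N, or if a joint passes its speed limit or range.

### The arm

A 6-joint arm with a two-finger parallel gripper is mounted at the origin on the work surface. World frame = base frame: x ahead of the robot, y to its left, z up, the work surface at z = 0. Lengths are in m, angles in rad, forces in N, time in s.
With the tool pointing down it reaches from about 0.3 to 0.85 m from the base axis. Payload 4.2 kg.
Tool frame: the origin (TCP) lies between the finger pads; the fingertips stand 19 mm ahead of it and the grasp point (between the pads) is the TCP (manip.tip_reach is the z of the fingertips in the tool frame, in m); z points along the fingers, y is the line along which they close (so a half turn about z gives the same grasp; the last joint's range is limited). The gripper opens to 91 mm and grips with 3 to 60 N. Pads are 32 mm wide; open, the fingers measure 118 mm over their backs; the gripper's body (76 mm by 178 mm) begins 60 mm behind the grasp point.
Start: joints at [1.217, 0.32, 1.565, -0, 1.257, -0.02], TCP at [0.188, 0.543, 0.233] pointing down, gripper open.
Joint ranges: [-3.11, 3.11], [-0.84, 2.01], [0.21, 2.61], [-1.34, 4.49], [0.05, 2.63], [-2.56, 2.56]. Speed limits (rad/s): [2.57, 2.57, 3.14, 3.14, 3.14, 3.14].

### API

Orientations are given as a unit quaternion [w, x, y, z].
In Python, from bench import manip, optics gives the robot as it stands.
- The arm moves only by the shell command python3 -m handwheel 'ROWS' [FORCE]. ROWS is a JSON object of lists of equal length, an entry for each row: "linear": the shift along the tool's x, y, z in mm, a list of three; "rotation": the turn, a rotation vector about the tool's x, y, z in degrees, a list of three; "grip": the closure, from -1 (fully open) to 1 (shut). A call has 1 to 8 rows; each row is the pose to reach, as a shift and turn from the pose commanded when the call began, along the tool's axes at that moment; what a row does not reach only later rows make up. A row lasts 1/8 s, in which the tool goes at most 62.5 mm and 10.7 degrees, less where a joint would pass 70% of its speed; a pose out of reach is approached as far as the arm can. A call with a gripper value outside its range is refused whole. The fingers move at their own pace and stop on an object; FORCE is the grip in N (left out, the last holds). Time passes only in rows, so rows that repeat a pose let the fingers close. It gives the time, the measured TCP pose, the force, the opening and the grip force at its end, in the units of the state.
- manip.read_state(): the state, without advancing time (a new reading comes with each control period).
- optics.capture(name): name is "scene" or "top"; returns the picture (384x512x3 uint8, red, green, blue); there is no depth.
- optics.camera_model(name): a dict with "camera_matrix" (3x3 intrinsics, pixels), "dist" ([k1, k2, p1, p2, k3] as OpenCV has them; the pictures are not rectified), "xyz" and "orientation" of the camera in the world. Camera axes: x right, y up, looking along -z (the intrinsics and any distortion apply to the point x, -y, -z); pixel columns grow to the right and rows downward; lengths in m; the calibration is good to about 2 mm. A picture is of the moment at which its call begins. camera_model takes no time and is no camera call.
- manip.hand_in(): hands the job in; it is judged then, once.
The state is a dict: "clock": time; "joint_pos": joint angles; "joint_vel": joint speeds; "joint_efforts": joint torques, N m; "position": TCP position; "eef_rot": TCP orientation; "ft_force": force on the tool from outside, world axes, zero at the start; "ft_torque": the same for the moment, N m; "gripper_width": finger opening in m; "grasp_force": force on a finger pad.
Only numpy, scipy, OpenCV 4.12 (cv2) and the standard library are available. Lean on these libraries where they do the work, as an engineer would, in place of code of your own. Each camera call takes 0.05 s, during which the arm holds its last target. There are 200 camera calls.

## Working session

There is one attempt and no reset: what is moved stays moved. The work goes in short steps, Python scripts to look and compute and a shell command to move; the robot and the scene stay as the last step left them, time stands still between calls to the robot, and variables do not carry over. Pictures are saved under pics/ and viewed, at most 10 in all, crops included, and the job is handed in when it is done.

```bash
mkdir -p pics; ls
cat > h.py <<'E'
import numpy as np, cv2
from scipy.spatial.transform import Rotation as R
from bench import manip, optics
def rot(q): return R.from_quat([q[1],q[2],q[3],q[0]])
def grab(n,f):
    im=optics.capture(n); cv2.imwrite('pics/'+f,im[:,:,::-1]); return im
def ray(n,uv):
    c=optics.camera_model(n); p=cv2.undistortPoints(np.array([[uv]],float),np.array(c['camera_matrix']),np.array(c['dist']))[0,0]
    d=rot(c['orientation']).apply([p[0],-p[1],-1]); return np.array(c['xyz']),d
def plane(n,uv,z):
    o,d=ray(n,uv); return o+d*(z-o[2])/d[2]
def proj(n,P):
    c=optics.camera_model(n); q=rot(c['orientation']).inv().apply(np.atleast_2d(P)-np.array(c['xyz']))
    return cv2.projectPoints(q*[1,-1,-1],np.zeros(3),np.zeros(3),np.array(c['camera_matrix']),np.array(c['dist']))[0][:,0]
def tool(dw):
    s=manip.read_state(); return rot(s['eef_rot']).inv().apply(dw)*1000
E
python3 - <<'E'
from h import *
a=grab('scene','s0.png');b=grab('top','t0.png')
cv2.imwrite('pics/both.png',cv2.resize(np.vstack([a,b])[:,:,::-1],(400,600)) )
for n in('scene','top'):
    c=optics.camera_model(n);print(n,c['xyz'],c['orientation'],c['camera_matrix'])
s=manip.read_state();print(s)
E
```

```text
pics
scene [1.04822712 0.43145141 1.10250949] [0.40852157 0.12806451 0.26909516 0.86272672] [[406.94435697   0.         262.0489456 ]
 [  0.         406.94435697 186.59707302]
 [  0.           0.           1.        ]]
top [ 0.35124874 -0.00398642  1.09198023] [ 0.70748157  0.04219105 -0.04474988 -0.70405056] [[357.93999806   0.         252.16620358]
 [  0.         357.93999806 191.05654245]
 [  0.           0.           1.        ]]
{'clock': 0.1, 'joint_pos': array([ 1.21702635e+00,  3.20224481e-01,  1.56553019e+00, -3.42489681e-05,
        1.25742336e+00, -1.99876455e-02]), 'joint_vel': array([-0.00135833, -0.00387879, -0.00173879,  0.00112604, -0.00056738,
        0.0008385 ]), 'joint_efforts': array([-3.43269330e-04, -4.13332629e+01, -2.32511812e+01,  7.28770229e-02,
        4.21249657e-02, -7.64107676e-05]), 'position': array([0.18823787, 0.54287135, 0.23221677]), 'eef_rot': array([-1.31273967e-04,  1.66112248e-01,  9.86106532e-01, -7.81916938e-04]), 'ft_force': array([-0.49950637, -0.11168416, -1.08542017]), 'ft_torque': array([ 0.04381577,  0.03563106, -0.01444609]), 'grasp_force': 0.0, 'gripper_width': 0.09129818274387982}
```

View pics/t0.png

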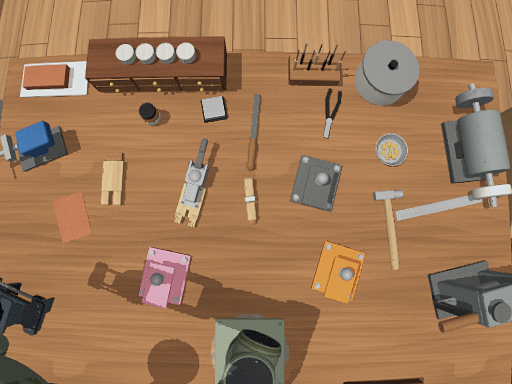

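View pics/s0.png

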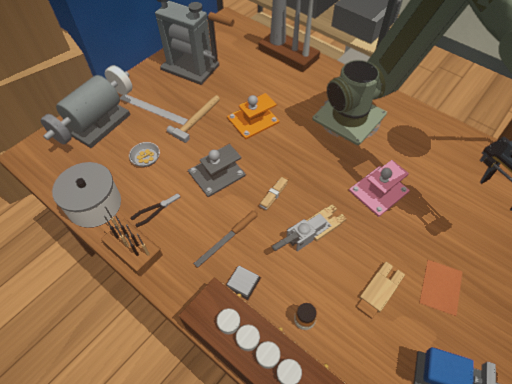

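Top view candidates:
- **Pins:** (193,185) has a bright steel coupler, tongue, V board and dark handle, so it is bench_pin. (113,182) is plain wood.
- **Stands:** the dark steel one at (317,182) fits the description. The orange (340,272) and pink (165,277) ones are look-alikes.

I'll confirm this in an enlarged crop.

Run:
```python
from h import *
b=cv2.imread('pics/t0.png')
A=cv2.resize(b[130:235,165:265],None,fx=4,fy=4,interpolation=cv2.INTER_CUBIC)
B=cv2.resize(b[130:235,275:375],None,fx=4,fy=4,interpolation=cv2.INTER_CUBIC)
cv2.imwrite('pics/c0.png',np.hstack([A,B]))
a=cv2.imread('pics/s0.png')
A=cv2.resize(a[190:265,255:355],None,fx=4,fy=4,interpolation=cv2.INTER_CUBIC)
B=cv2.resize(a[130:205,170:270],None,fx=4,fy=4,interpolation=cv2.INTER_CUBIC)
cv2.imwrite('pics/c1.png',np.hstack([A,B]))
```

```text
(no output)
```

View pics/c0.png

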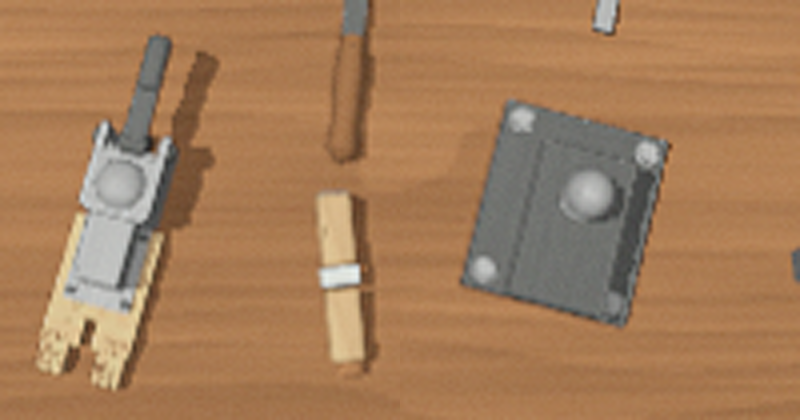

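View pics/c1.png

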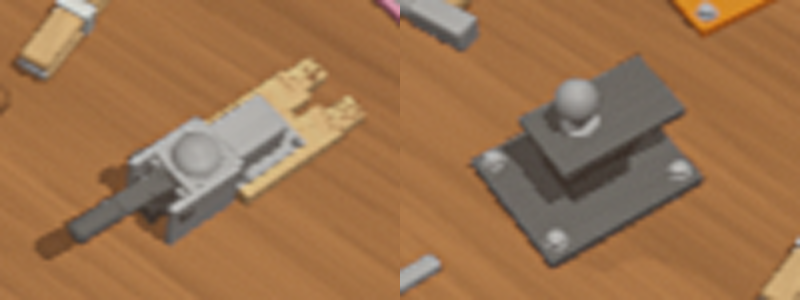

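The left crop shows the coupler pin with its handle up-image at about (204,140). The right crop shows the dark stand, with the ball at (322.5,179) and the long ledge running down-image towards the robot. Identities are confirmed, so next I measure.

Run:
```python
from h import *
def tri(ut,us):
    o1,d1=ray('top',ut);o2,d2=ray('scene',us);A=np.c_[d1,-d2];t=np.linalg.lstsq(A,o2-o1,rcond=None)[0]
    p,q=o1+d1*t[0],o2+d2*t[1];return (p+q)/2,np.linalg.norm(p-q)*1e3
T=lambda x,y:(165+x/4,130+y/4)
S=lambda x,y:(275+(x-400)/4,130+y/4)
print('dome',tri(T(120,183),(304.2,228)));print('ball',tri(S(590,195),(214.25,155.5)))
d=plane('top',T(120,183),.060);b=plane('top',S(590,195),.100)
h=plane('top',T(158,42),.058);tip=(plane('top',T(50,372),.012)+plane('top',T(108,385),.012))/2
yaw=lambda v:np.degrees(np.arctan2(v[1],v[0]))
print(d,b,h,tip,'handle len',np.linalg.norm((h-d)[:2]),'tip',np.linalg.norm((d-tip)[:2]),'yaws',yaw(h-d),yaw(d-tip),yaw(h-tip))
c=[plane('top',S(*p),.008) for p in((508,100),(668,140),(628,325),(462,285))]
print('base',[ (np.linalg.norm(c[i]-c[i-1]),yaw(c[i]-c[i-1])) for i in range(4)],np.mean(c,0))
# top plate visible corners at z .07
p=[plane('top',S(*q),.07) for q in((543,138),(655,165),(610,318))]
print('plate',[(np.linalg.norm(p[i+1]-p[i]),yaw(p[i+1]-p[i])) for i in(0,1)])
s=manip.read_state();M=rot(s['eef_rot']).as_matrix();print(M.round(3))
```

```text
dome (array([0.52341633, 0.16151219, 0.05589638]), np.float64(1.6734331616105855))
ball (array([ 0.51044713, -0.20590403,  0.09217169]), np.float64(2.5501361783429335))
[0.52316799 0.16014382 0.06      ] [ 0.50989343 -0.20543034  0.1       ] [0.62987751 0.13500793 0.058     ] [0.38168281 0.19544094 0.012     ] handle len 0.10962998655751101 tip 0.14582161814332473 yaws -13.254647821285404 -14.007966710080273 -13.68467202061685
base [(np.float64(0.1488934806849807), np.float64(-14.449269064924477)), (np.float64(0.12831180530804326), np.float64(-103.75267126688973)), (np.float64(0.14798477731916063), np.float64(166.38682665614868)), (np.float64(0.13048538539840085), np.float64(76.64170170384354))] [ 0.51153575 -0.20599644  0.008     ]
plate [(np.float64(0.08433147080729801), np.float64(-103.25577712046825)), (np.float64(0.11745115917845042), np.float64(162.3366099264651))]
[[-0.945  0.328 -0.001]
 [ 0.328  0.945 -0.001]
 [-0.    -0.002 -1.   ]]
```

Pin origin is about (0.523, 0.160) at yaw -13.7°. The stand ball is about (0.510, -0.205) at yaw -13.9°. Sizes match: base plate 149x129, ball height near 0.1. Next I work out the shift to above the handle.

```bash
cat >> h.py <<'E'
def unit(yaw):
    a=np.radians(yaw); return np.array([np.cos(a),np.sin(a),0]),np.array([-np.sin(a),np.cos(a),0])
def go(pos,yaw):
    "shift (mm) & rotvec (deg) in tool axes to stand at pos, tool x = -pin x, y = pin y, z down"
    s=manip.read_state(); r=rot(s['eef_rot']); x,y=unit(yaw)
    r2=R.from_matrix(np.c_[-x,y,[0,0,-1]])
    print('shift',(r.inv().apply(np.array(pos)-s['position'])*1000).round(1),'rot',np.degrees((r.inv()*r2).as_rotvec()).round(2),'clock',s['clock'],'F',s['ft_force'].round(1),'w',round(s['gripper_width'],4))
def pinp(o,yaw,p): x,y=unit(yaw); return np.array(o)+x*p[0]+y*p[1]+np.array([0,0,p[2]])
E
python3 - <<'E'
from h import *
go(pinp([.523,.160,0],-13.7,[.089,0,.16]),-13.7)
# refine blobs: bright greyish
b=cv2.imread('pics/t0.png');a=cv2.imread('pics/s0.png')
for im,c,r in((b,(195,176),9),(b,(322,179),10),(a,(304,228),9),(a,(214,156),10)):
    g=cv2.resize(cv2.cvtColor(im,cv2.COLOR_BGR2GRAY)[c[1]-r:c[1]+r,c[0]-r:c[0]+r],None,fx=8,fy=8,interpolation=cv2.INTER_CUBIC)
    k=cv2.HoughCircles(cv2.GaussianBlur(g,(9,9),2),cv2.HOUGH_GRADIENT,1,100,param1=60,param2=8,minRadius=35,maxRadius=80)
    print(c,None if k is None else (np.array(c)-r+(k[0,0,:2]+.5)/8-.5,k[0,0,2]/8))
E
```

```text
shift [-530.3 -243.5   72.6] rot [-0.09 -0.   -5.42] clock 0.1 F [-0.5 -0.1 -1.1] w 0.0913
(195, 176) (array([195.625, 175.25 ]), np.float32(5.7875))
(322, 179) (array([321.875, 177.625]), np.float32(5.7875))
(304, 228) (array([304.875, 228.   ]), np.float32(8.7375))
(214, 156) (array([214., 158.]), np.float32(5.6375))
```

```bash
python3 -m handwheel '{"linear":[[-530,-243,0],[-530,-243,0],[-530,-243,0],[-530,-243,0],[-530,-243,0],[-530,-243,0],[-530,-243,0],[-530,-243,0]],"rotation":[[0,0,-5.4],[0,0,-5.4],[0,0,-5.4],[0,0,-5.4],[0,0,-5.4],[0,0,-5.4],[0,0,-5.4],[0,0,-5.4]],"grip":[-0.3,-0.3,-0.3,-0.3,-0.3,-0.3,-0.3,-0.3]}' 4; python3 -c "
from h import *
go(pinp([.523,.160,0],-13.7,[.089,0,.13]),-13.7)"
```

```text
clock: 1.1
position: [0.5506, 0.1958, 0.2326]
eef_rot: [-0.0, 0.12, 0.993, 0.0]
ft_force: [0.1, 1.1, -0.4]
gripper_width: 0.0594
grasp_force: 0.0
shift [-70.7 -41.3 102.6] rot [ 0.   -0.03 -0.03] clock 1.1 F [ 0.1  1.1 -0.4] w 0.0594
```

```bash
python3 -m handwheel '{"linear":[[0,0,0]],"rotation":[[0,0,0]],"grip":[-0.3]}'; python3 -c "
from h import *
go(pinp([.523,.160,0],-13.7,[.089,0,.13]),-13.7)"
```

```text
clock: 1.23
position: [0.5519, 0.1943, 0.232]
eef_rot: [-0.0, 0.122, 0.992, -0.001]
ft_force: [-0.8, -0.2, -0.5]
gripper_width: 0.0591
grasp_force: 0.0
shift [-69.3 -39.6 102.1] rot [-0.06 -0.   -0.34] clock 1.225 F [-0.8 -0.2 -0.5] w 0.0591
```

```bash
python3 -m handwheel '{"linear":[[-69,-39,0],[-69,-39,0],[-69,-39,60],[-69,-39,102],[-69,-39,102],[-69,-39,102]],"rotation":[[0,0,-0.3],[0,0,-0.3],[0,0,-0.3],[0,0,-0.3],[0,0,-0.3],[0,0,-0.3]],"grip":[-0.3,-0.3,-0.3,-0.3,-0.3,-0.3]}'
python3 - <<'E'
from h import *
a=grab('scene','s1.png');b=grab('top','t1.png')
P=pinp([.523,.160,0],-13.7,[.091,0,.055])
A=cv2.resize(a[160:270,220:350,::-1],(520,440),interpolation=cv2.INTER_CUBIC)
B=cv2.resize(b[110:230,165:235,::-1],(257,440),interpolation=cv2.INTER_CUBIC)
cv2.imwrite('pics/c2.png',np.hstack([A,B]))
go(P,-13.7)
s=manip.read_state()['position'];print(s,proj('scene',[P,s]))
E
```

```text
clock: 1.98
position: [0.608, 0.1443, 0.1327]
eef_rot: [0.001, 0.116, 0.993, 0.001]
ft_force: [0.6, -0.2, 0.8]
gripper_width: 0.0589
grasp_force: 0.0
shift [-3.8 -5.  78.5] rot [0.12 0.23 0.31] clock 2.075 F [0.3 1.3 0.6] w 0.0594
[0.60852918 0.1440517  0.13352106] [[279.16983185 244.62843572]
 [282.51814134 231.8952608 ]]
```

View pics/c2.png

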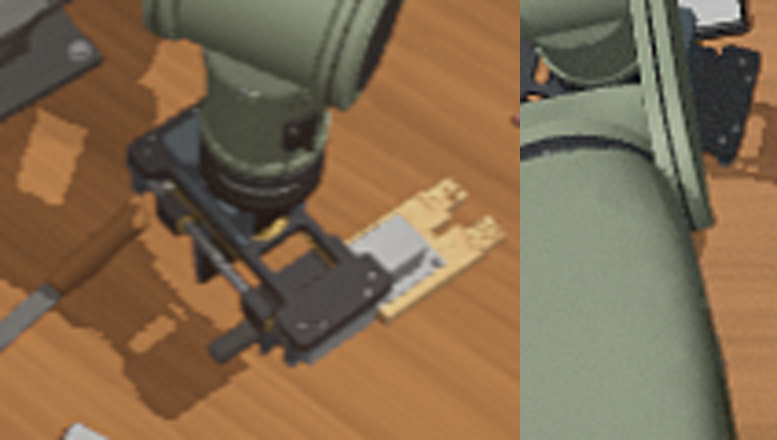

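The gripper hangs over the coupler with the handle end at crop (235,340), between the fingers and pointing the right way. I'll descend.

```bash
python3 -m handwheel '{"linear":[[-3,-3,40],[-3,-3,60],[-3,-3,60],[-3,-3,60]],"rotation":[[0,0,0],[0,0,0],[0,0,0],[0,0,0]],"grip":[-0.3,-0.3,-0.3,-0.3]}'; python3 -c "
from h import *
go(pinp([.523,.160,0],-13.7,[.091,0,.056]),-13.7)"
```

```text
clock: 2.58
position: [0.6108, 0.14, 0.073]
eef_rot: [0.002, 0.117, 0.993, 0.001]
ft_force: [-0.0, -0.1, 1.2]
gripper_width: 0.0591
grasp_force: 0.0
shift [-0.9 -1.4 17. ] rot [0.1  0.18 0.27] clock 2.575 F [-0.  -0.1  1.2] w 0.0591
```

```bash
python3 -m handwheel '{"linear":[[-1,-1,17],[-1,-1,17],[-1,-1,17],[-1,-1,17],[-1,-1,17],[-1,-1,17],[-1,-1,17],[-1,-1,17]],"rotation":[[0,0,0],[0,0,0],[0,0,0],[0,0,0],[0,0,0],[0,0,0],[0,0,0],[0,0,0]],"grip":[-0.3,-0.3,0.5,1,1,1,1,1]}' 3; python3 -c "
from h import *
go(pinp([.523,.160,0],-13.7,[.091,0,.055]),-13.7)
t=np.array([.2,.4,.6,.8,.95,1.05,1.08]);r=np.hypot(61,8);f=np.arctan2(8,61)
print(np.c_[t,61-r*np.cos(t+f),r*np.sin(t+f)-8].round(1))"
```

```text
clock: 3.58
position: [0.6106, 0.1387, 0.0541]
eef_rot: [0.0, 0.117, 0.993, 0.0]
ft_force: [0.3, 1.7, -0.1]
gripper_width: 0.0187
grasp_force: 3.0
shift [-0.9 -0.  -0.9] rot [0.05 0.03 0.25] clock 3.575 F [ 0.3  1.7 -0.1] w 0.0187
[[ 0.2  2.8 12. ]
 [ 0.4  7.9 23.1]
 [ 0.6 15.2 33. ]
 [ 0.8 24.2 41.3]
 [ 1.  32.  46.3]
 [ 1.  37.6 48.9]
 [ 1.1 39.3 49.6]]
```

The fingers closed to 18.7 mm, which matches the handle's width. Now I raise it along the arc.

```bash
python3 -m handwheel '{"linear":[[1,0,-6],[3,0,-12],[5,0,-18],[8,0,-23],[11,0,-28],[15,0,-33],[19.5,0,-37.5],[24,0,-41]],"rotation":[[0,0,0],[0,0,0],[0,0,0],[0,0,0],[0,0,0],[0,0,0],[0,0,0],[0,0,0]],"grip":[1,1,1,1,1,1,1,1]}' 3; python3 -m handwheel '{"linear":[[4,0,-2.5],[8,0,-5],[11,0,-6.5],[14,0,-8],[15.5,0,-8.5],[15.5,0,-8.5]],"rotation":[[0,0,0],[0,0,0],[0,0,0],[0,0,0],[0,0,0],[0,0,0]],"grip":[1,1,1,1,1,1]}' 3
```

```text
clock: 4.58
position: [0.5876, 0.1442, 0.0958]
eef_rot: [0.001, 0.117, 0.993, 0.0]
ft_force: [2.7, 2.1, -1.9]
gripper_width: 0.0191
grasp_force: 3.0
clock: 5.32
position: [0.5717, 0.1478, 0.1036]
eef_rot: [-0.0, 0.117, 0.993, 0.0]
ft_force: [3.4, 1.9, 1.7]
gripper_width: 0.0189
grasp_force: 3.0
```

```bash
python3 -m handwheel '{"linear":[[2,0,-1],[3,0,-1],[3,0,-1]],"rotation":[[0,0,0],[0,0,0],[0,0,0]],"grip":[1,1,1]}' 3;  python3 -m handwheel '{"linear":[[0,0,0],[0,0,0],[0,0,0],[0,0,-60],[0,0,-90],[60,0,-90],[100,0,-90],[100,0,-90]],"rotation":[[0,0,0],[0,0,0],[0,0,0],[0,0,0],[0,0,0],[0,0,0],[0,0,0],[0,0,0]],"grip":[-0.3,-0.3,-0.3,-0.3,-0.3,0,0.1,0.2]}' 3
python3 - <<'E'
from h import *
a=grab('scene','s2.png');b=grab('top','t2.png')
A=cv2.resize(a[180:270,240:350,::-1],(440,360),interpolation=cv2.INTER_CUBIC)
B=cv2.resize(b[130:230,155:245,::-1],(360,360),interpolation=cv2.INTER_CUBIC)
cv2.imwrite('pics/c3.png',np.hstack([A,B]))
go(pinp([.523,.160,0],-13.7,[-.045,0,.041]),-13.7)
for th in(.9,1.05):
  e=pinp([.523,.160,0],-13.7,[.03+.082*np.cos(th)-.008*np.sin(th),0,.047+.082*np.sin(th)+.008*np.cos(th)])
  print(th,(proj('scene',e)-[240,180])*4, (proj('top',e)-[155,130])*4)
E
```

```text
clock: 5.7
position: [0.5689, 0.1482, 0.1045]
eef_rot: [0.0, 0.117, 0.993, -0.0]
ft_force: [3.5, 1.7, 1.2]
gripper_width: 0.019
grasp_force: 3.0
clock: 6.7
position: [0.4688, 0.1715, 0.1946]
eef_rot: [-0.001, 0.116, 0.993, -0.0]
ft_force: [0.3, 0.2, 0.1]
gripper_width: 0.037
grasp_force: 0.0
shift [ -7.2   0.8 153.8] rot [0.02 0.06 0.31] clock 6.8 F [-0.2 -0.1  0.1] w 0.0366
0.9 [[178.53627708 205.26702955]] [[175.81543763  67.79963166]]
1.05 [[191.29596319 192.70848949]] [[170.51966282  80.49110808]]
```

View pics/c3.png

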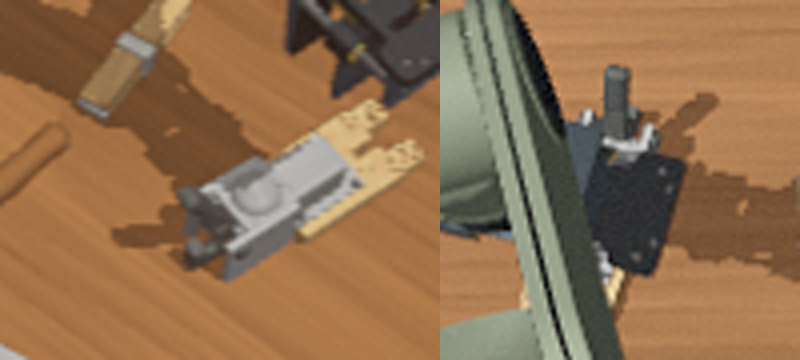

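The handle now stands steep: its tip is at crop (617,70) from above, and about (192,195) in the scene view against a predicted (191,193) for 1.05 rad. The force levelled off at the stop, so it is fully up. The dome has not moved, so I go to the tongue.

```bash
python3 -m handwheel '{"linear":[[-7,1,0],[-7,1,50],[-7,1,100],[-7,1,100],[-7,1,100]],"rotation":[[0,0,0.3],[0,0,0.3],[0,0,0.3],[0,0,0.3],[0,0,0.3]],"grip":[-1,-1,-1,-1,-1]}' 3; python3 -c "
from h import *
go(pinp([.523,.160,0],-13.7,[-.045,0,.041]),-13.7)"
```

```text
clock: 7.42
position: [0.4806, 0.1711, 0.0956]
eef_rot: [0.001, 0.12, 0.993, 0.001]
ft_force: [-0.0, 0.1, 0.5]
gripper_width: 0.0839
grasp_force: 0.0
shift [ 1.3 -0.8 54.6] rot [ 0.07  0.12 -0.06] clock 7.425 F [-0.   0.1  0.5] w 0.0839
```

```bash
python3 -m handwheel '{"linear":[[1,0,25],[1,0,45],[1,0,53],[1,0,53],[1,0,53]],"rotation":[[0,0,0],[0,0,0],[0,0,0],[0,0,0],[0,0,0]],"grip":[-1,-1,-1,-1,-1]}' 3; python3 -m handwheel '{"linear":[[0,0,0],[0,0,0],[0,0,0],[0,0,0],[0,0,0],[0,0,0]],"rotation":[[0,0,0],[0,0,0],[0,0,0],[0,0,0],[0,0,0],[0,0,0]],"grip":[0,0.5,1,1,1,1]}' 10;  python3 -m handwheel '{"linear":[[0,0,0],[0,0,0],[0,0,0]],"rotation":[[0,0,0],[0,0,0],[0,0,0]],"grip":[1,1,1]}' 55
```

```text
clock: 8.05
position: [0.4788, 0.1714, 0.0427]
eef_rot: [0.001, 0.12, 0.993, 0.001]
ft_force: [-0.5, -0.4, -0.1]
gripper_width: 0.0913
grasp_force: 0.0
clock: 8.8
position: [0.4777, 0.1715, 0.0414]
eef_rot: [-0.0, 0.12, 0.993, 0.0]
ft_force: [-1.0, 2.3, -2.0]
gripper_width: 0.0362
grasp_force: 10.0
clock: 9.18
position: [0.4777, 0.1713, 0.0414]
eef_rot: [-0.0, 0.119, 0.993, 0.0]
ft_force: [-0.7, 4.4, -1.4]
gripper_width: 0.0356
grasp_force: 55.0
```

The tongue is gripped at 36 mm, matching the given width. I lift and traverse towards the stand.

```bash
python3 -m handwheel '{"linear":[[0,0,-10],[0,0,-40],[0,0,-80],[0,0,-120],[0,0,-120],[0,0,-120]],"rotation":[[0,0,0],[0,0,0],[0,0,0],[0,0,0],[0,0,0],[0,0,0]],"grip":[1,1,1,1,1,1]}' 55
python3 - <<'E'
from h import *
a=grab('scene','s3.png');b=grab('top','t3.png')
A=cv2.resize(a[110:250,240:380,::-1],(500,500),interpolation=cv2.INTER_CUBIC)
cv2.imwrite('pics/c4.png',A)
s=manip.read_state();print(s['position'],s['ft_force'],s['ft_torque'])
go(pinp([.510,-.205,0],-13.8,[-.045,0,.041+.16]),-13.8)
E
```

```text
clock: 9.93
position: [0.4759, 0.1702, 0.1594]
eef_rot: [-0.002, 0.12, 0.993, -0.001]
ft_force: [0.2, -0.2, -9.0]
gripper_width: 0.0356
grasp_force: 55.0
[0.47590837 0.17032293 0.15896601] [-2.30770593e-01  6.90399780e-03 -8.45420809e+00] [0.12771471 0.24924286 0.02570609]
shift [ -77.  -356.6  -41.3] rot [-0.18 -0.27  0.07] clock 10.025 F [-0.2  0.  -8.5] w 0.0357
```

View pics/c4.png

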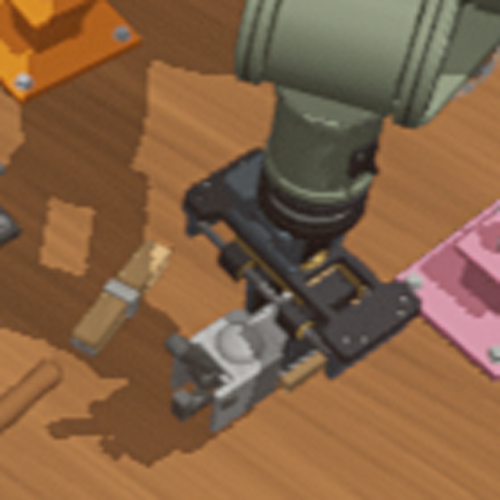

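The pin hangs level in the grip, handle still up, with the dome at scene pixel (307,206). From the pads' centring, the TCP sits at pin x = -46.7 mm. I carry it over the stand.

```bash
python3 -m handwheel '{"linear":[[0,0,-20],[0,-20,-41],[-15,-70,-41],[-30,-120,-41],[-45,-170,-41],[-55,-220,-41],[-65,-270,-41],[-75,-320,-41]],"rotation":[[0,0,0],[0,0,0],[0,0,0],[0,0,0],[0,0,0],[0,0,0],[0,0,0],[0,0,0]],"grip":[1,1,1,1,1,1,1,1]}' 55; python3 -m handwheel '{"linear":[[0,-20,0],[0,-32,0],[0,-36,0],[0,-36,0],[0,-36,0]],"rotation":[[0,0,0],[0,0,0],[0,0,0],[0,0,0],[0,0,0]],"grip":[1,1,1,1,1]}' 55
python3 - <<'E'
from h import *
a=grab('scene','s4.png')
A=cv2.resize(a[80:220,140:290,::-1],(600,560),interpolation=cv2.INTER_CUBIC)
cv2.imwrite('pics/c5.png',A)
go(pinp([.5107,-.2057,0],-13.8,[-.0467,0,.041+.16]),-13.8)
s=manip.read_state();t=s['position'];o=pinp(t,-13.8,[.0467,0,-.041])
print(t,s['ft_torque'])
c=lambda P:((proj('scene',P)-[140,80])*4+1.5).round(1)
print('dome top/base, housing corners top',c([o+[0,0,.066],o+[0,0,.056]]),c([pinp(o,-13.8,[a,b,.056]) for a,b in((.04,.027),(.04,-.027),(-.027,.027))]))
print('bottom',c([pinp(o,-13.8,[.04,.027,0]),pinp(o,-13.8,[-.027,.027,0])]),'ball',c([[.5107,-.2057,.1]]))
print('plate corners',c([pinp([.5107,-.2057,.07],-13.8,[a,b,0]) for a,b in((.038,.036),(-.08,.036),(-.08,-.036),(.038,-.036))]))
E
```

```text
clock: 11.02
position: [0.4734, -0.159, 0.2004]
eef_rot: [-0.002, 0.119, 0.993, 0.0]
ft_force: [0.7, 0.6, -7.8]
gripper_width: 0.0357
grasp_force: 55.0
clock: 11.65
position: [0.4663, -0.1917, 0.2024]
eef_rot: [-0.0, 0.119, 0.993, 0.0]
ft_force: [0.1, -0.3, -8.1]
gripper_width: 0.0355
grasp_force: 55.0
shift [ 0.3 -2.9  1.4] rot [0.02 0.   0.14] clock 11.7 F [ 0.   0.5 -8.2] w 0.0356
[ 0.46629609 -0.19175745  0.20243955] [ 0.03928994  0.30049903 -0.03046662]
dome top/base, housing corners top [[281.  188.8]
 [282.4 198.2]] [[255.8 245.3]
 [216.4 200.6]
 [333.6 203.6]]
bottom [[264.6 295. ]
 [339.3 253.9]] ball [[296.  297.2]]
plate corners [[284.1 372. ]
 [406.1 302.3]
 [356.4 248.6]
 [235.9 314.9]]
```

View pics/c5.png

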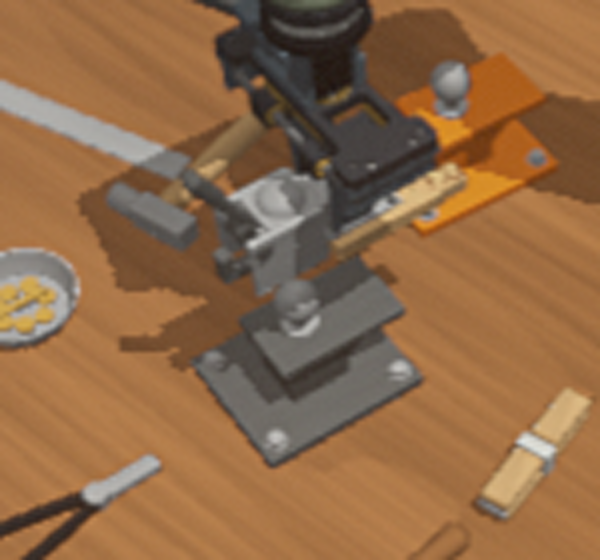

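The pin is over the stand. The ball is seen at (297,300) against a predicted (296,297), and plate corners at (287,375) and (405,305) against (284,372) and (406,302). That agrees to about 2 mm, so I correct and lower gently.

```bash
python3 -m handwheel '{"linear":[[0,-2.5,12],[0,-2.5,24],[0,-2.5,34],[0,-2.5,36],[0,-2.5,36],[0,-2.5,36]],"rotation":[[0,0,0],[0,0,0],[0,0,0],[0,0,0],[0,0,0],[0,0,0]],"grip":[1,1,1,1,1,1]}' 55; python3 -c "
from h import *
go(pinp([.5107,-.2057,0],-13.8,[-.0467,0,.0414+.07]),-13.8)"
```

```text
clock: 12.45
position: [0.4659, -0.1951, 0.1668]
eef_rot: [0.001, 0.12, 0.993, -0.0]
ft_force: [0.1, -0.1, -8.1]
gripper_width: 0.0354
grasp_force: 55.0
shift [ 0.7  0.4 55.4] rot [-0.    0.06  0.07] clock 12.45 F [ 0.1 -0.1 -8.1] w 0.0354
```

```bash
python3 -m handwheel '{"linear":[[0.5,0.3,3],[0.5,0.3,6],[0.5,0.3,9],[0.5,0.3,11],[0.5,0.3,13],[0.5,0.3,14],[0.5,0.3,14]],"rotation":[[0,0,0],[0,0,0],[0,0,0],[0,0,0],[0,0,0],[0,0,0],[0,0,0]],"grip":[1,1,1,1,1,1,1]}' 55; python3 -c "
from h import *
go(pinp([.5107,-.2057,0],-13.8,[-.0467,0,.0414+.07]),-13.8)
s=manip.read_state();r=rot(s['eef_rot']).inv();print(r.apply(s['ft_force']),r.apply(s['ft_torque']))"
```

```text
clock: 13.32
position: [0.4651, -0.1946, 0.1524]
eef_rot: [-0.0, 0.119, 0.993, 0.0]
ft_force: [-1.2, -0.1, -7.8]
gripper_width: 0.0359
grasp_force: 55.0
shift [-0.2  0.1 41. ] rot [ 0.01 -0.    0.07] clock 13.325 F [-1.2 -0.1 -7.8] w 0.0359
[ 1.17390785 -0.38613843  7.81989444] [0.04799643 0.29741363 0.00744438]
```

The ball is already 7 mm inside the cavity with only 1 N of side force. I keep lowering.

```bash
python3 -m handwheel '{"linear":[[0.3,0,3],[0.5,0,6],[0.5,0,9],[0.5,0,12],[0.5,0,15],[0.5,0,17],[0.5,0,18],[0.5,0,18]],"rotation":[[0,0,0],[0,0,0],[0,0,0],[0,0,0],[0,0,0],[0,0,0],[0,0,0],[0,0,0]],"grip":[1,1,1,1,1,1,1,1]}' 55; python3 -c "
from h import *
go(pinp([.5107,-.2057,0],-13.8,[-.0467,0,.0414+.07]),-13.8)
s=manip.read_state();r=rot(s['eef_rot']).inv();print(r.apply(s['ft_force']),r.apply(s['ft_torque']))"
```

```text
clock: 14.32
position: [0.4646, -0.193, 0.1343]
eef_rot: [-0.0, 0.12, 0.993, 0.001]
ft_force: [0.4, 6.0, -6.0]
gripper_width: 0.0355
grasp_force: 55.0
shift [-1.1 -1.4 22.9] rot [ 0.15 -0.04  0.07] clock 14.325 F [ 0.4  6.  -6. ] w 0.0355
[0.98624253 5.90233846 6.03363731] [-1.26642608  0.29700101 -0.26373104]
```

```bash
python3 -m handwheel '{"linear":[[0,1,0],[0,1.8,0],[0,1.8,2],[0,1.8,5],[0,1.8,8],[0,1.8,11],[0,1.8,12],[0,1.8,12]],"rotation":[[0,0,0],[0,0,0],[0,0,0],[0,0,0],[0,0,0],[0,0,0],[0,0,0],[0,0,0]],"grip":[1,1,1,1,1,1,1,1]}' 55; python3 -c "
from h import *
go(pinp([.5107,-.2057,0],-13.8,[-.0467,0,.0414+.07]),-13.8)
s=manip.read_state();r=rot(s['eef_rot']).inv();print(r.apply(s['ft_force']),r.apply(s['ft_torque']))"
```

```text
clock: 15.32
position: [0.4647, -0.1927, 0.122]
eef_rot: [-0.0, 0.119, 0.993, 0.0]
ft_force: [-1.4, 1.2, -9.1]
gripper_width: 0.0357
grasp_force: 55.0
shift [-1.1 -1.6 10.6] rot [-0.   -0.06  0.08] clock 15.325 F [-1.4  1.2 -9.1] w 0.0357
[1.60409534 0.80085741 9.0981954 ] [-0.07990665  0.68699185 -0.00176211]
```

```bash
python3 -m handwheel '{"linear":[[0.4,0.3,2],[0.4,0.3,4],[0.4,0.3,6],[0.4,0.3,7.5],[0.4,0.3,8.5],[0.4,0.3,9],[0.4,0.3,9],[0.4,0.3,9]],"rotation":[[0,0,0],[0,0,0],[0,0,0],[0,0,0],[0,0,0],[0,0,0],[0,0,0],[0,0,0]],"grip":[1,1,1,1,1,1,1,1]}' 55; python3 -c "
from h import *
go(pinp([.5107,-.2057,0],-13.8,[-.0467,0,.0414+.07]),-13.8)
s=manip.read_state();r=rot(s['eef_rot']).inv();print(r.apply(s['ft_force']),r.apply(s['ft_torque']))"
```

```text
clock: 16.32
position: [0.4648, -0.1923, 0.1134]
eef_rot: [0.0, 0.119, 0.993, 0.0]
ft_force: [-2.8, -0.2, -9.2]
gripper_width: 0.0355
grasp_force: 55.0
shift [-1.1 -2.   2. ] rot [0.   0.   0.08] clock 16.325 F [-2.8 -0.2 -9.2] w 0.0355
[ 2.67968834 -0.84427552  9.20286325] [ 0.02676808  0.58127852 -0.04934344]
```

```bash
python3 -m handwheel '{"linear":[[0.5,0,0.6],[0.5,0,1.2],[0.5,0,1.8],[0.5,0,2.2],[0.5,0,2.2],[0.5,0,2.2]],"rotation":[[0,0,0],[0,0,0],[0,0,0],[0,0,0],[0,0,0],[0,0,0]],"grip":[1,1,1,1,1,1]}' 55; python3 -c "
from h import *
go(pinp([.5107,-.2057,0],-13.8,[-.0467,0,.0414+.07]),-13.8)
s=manip.read_state();r=rot(s['eef_rot']).inv();print(r.apply(s['ft_force']),r.apply(s['ft_torque']))"
```

```text
clock: 17.08
position: [0.4646, -0.1923, 0.1114]
eef_rot: [0.0, 0.12, 0.993, -0.0]
ft_force: [0.3, -0.5, -6.1]
gripper_width: 0.0359
grasp_force: 55.0
shift [-1.3 -2.   0. ] rot [0.   0.05 0.07] clock 17.075 F [ 0.3 -0.5 -6.1] w 0.0359
[-0.36648875 -0.38794177  6.0939198 ] [-0.07827151  0.23028279 -0.03043969]
```

```bash
python3 -m handwheel '{"linear":[[0,0,0.7],[0,0,1],[0,0,1]],"rotation":[[0,0,0],[0,0,0],[0,0,0]],"grip":[1,1,1]}' 55; python3 -m handwheel '{"linear":[[0,0,0],[0,0,0],[0,0,0],[0,0,0],[0,0,0],[0,0,0],[0,0,0]],"rotation":[[0,0,0],[0,0,0],[0,0,0],[0,0,0],[0,0,0],[0,0,0],[0,0,0]],"grip":[1,1,0.3,0,-0.5,-1,-1]}' 8; python3 -m handwheel '{"linear":[[0,0,0],[0,0,-50],[0,0,-110],[0,0,-150],[60,0,-150],[120,0,-150],[120,0,-150],[120,0,-150]],"rotation":[[0,0,0],[0,0,0],[0,0,0],[0,0,0],[0,0,0],[0,0,0],[0,0,0],[0,0,0]],"grip":[-1,-1,-1,-1,-1,-1,-1,-1]}'
python3 - <<'E'
from h import *
a=grab('scene','s5.png');b=grab('top','t5.png')
A=cv2.resize(a[100:210,160:270,::-1],(440,440),interpolation=cv2.INTER_CUBIC)
B=cv2.resize(b[120:230,270:360,::-1],(360,440),interpolation=cv2.INTER_CUBIC)
cv2.imwrite('pics/c6.png',np.hstack([A,B]))
E
```

```text
clock: 17.45
position: [0.4646, -0.1923, 0.1114]
eef_rot: [0.001, 0.12, 0.993, -0.0]
ft_force: [-2.9, 0.5, 5.3]
gripper_width: 0.036
grasp_force: 55.0
clock: 18.32
position: [0.4644, -0.1923, 0.1102]
eef_rot: [0.0, 0.119, 0.993, -0.0]
ft_force: [-0.3, -0.5, 0.1]
gripper_width: 0.0728
grasp_force: 0.0
clock: 19.32
position: [0.3483, -0.164, 0.2607]
eef_rot: [0.001, 0.12, 0.993, -0.0]
ft_force: [-0.2, -0.2, 0.6]
gripper_width: 0.0914
grasp_force: 0.0
```

View pics/c6.png

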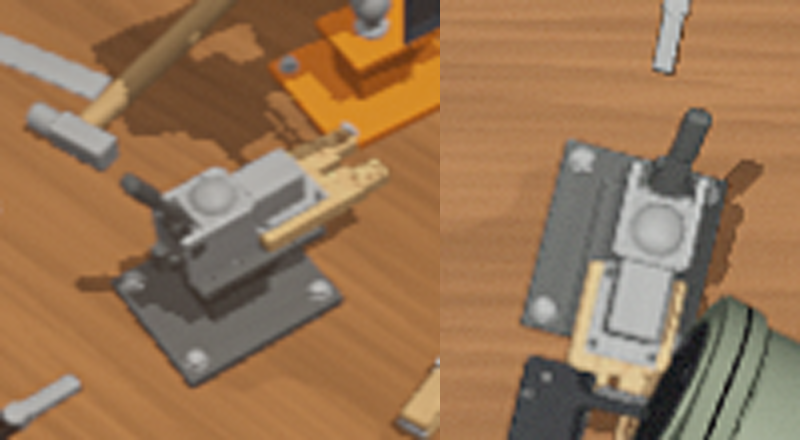

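The pin sits flat on the stand, board over the long ledge and parallel to the base, with the handle still up (tip at crop (690,120)). I pinch the handle next.

```bash
python3 -c "
from h import *
go(pinp([.510,-.2034,.07],-13.8,[.054,0,.103]),-13.8)"
```

```text
shift [-219.8    0.    87.6] rot [-0.    0.05  0.09] clock 19.425 F [ 0.7  0.8 -0.2] w 0.0911
```

```bash
python3 -m handwheel '{"linear":[[-60,0,0],[-120,0,0],[-180,0,0],[-215,0,0],[-220,0,0],[-220,0,30],[-220,0,50],[-220,0,50]],"rotation":[[0,0,0],[0,0,0],[0,0,0],[0,0,0],[0,0,0],[0,0,0],[0,0,0],[0,0,0]],"grip":[-0.3,-0.3,-0.3,-0.3,-0.3,-0.3,-0.3,-0.3]}' 4; python3 -m handwheel '{"linear":[[0,0,20],[0,0,36],[0,0,37],[0,0,37],[0,0,37],[0,0,37],[0,0,37],[0,0,37]],"rotation":[[0,0,0],[0,0,0],[0,0,0],[0,0,0],[0,0,0],[0,0,0],[0,0,0],[0,0,0]],"grip":[-0.3,-0.3,0.2,0.6,1,1,1,1]}' 4;  python3 -c "
from h import *
go(pinp([.510,-.2034,.07],-13.8,[.0534,0,.104]),-13.8)
r=np.hypot(61,8);f=np.arctan2(8,61)
t=np.r_[1.05,.9,.8,.7,.6,.5,.4,.3,.2,.1,0];p=np.c_[t*10,r*np.cos(t+f),-r*np.sin(t+f)];p[:,1:]-=p[0,1:];print((p*[1,-1,1]).round(1))"
```

```text
clock: 20.42
position: [0.5599, -0.2154, 0.2086]
eef_rot: [-0.002, 0.119, 0.993, 0.001]
ft_force: [0.7, 0.2, 0.3]
gripper_width: 0.0593
grasp_force: 0.0
clock: 21.42
position: [0.5616, -0.2161, 0.1737]
eef_rot: [0.0, 0.12, 0.993, -0.0]
ft_force: [-0.9, -0.8, 2.7]
gripper_width: 0.0182
grasp_force: 4.0
shift [-0.3  0.1 -0.3] rot [-0.01  0.05  0.07] clock 21.425 F [-0.9 -0.8  2.7] w 0.0182
[[ 10.5  -0.    0. ]
 [  9.   -8.2   4.1]
 [  8.  -13.3   7.6]
 [  7.  -18.1  11.5]
 [  6.  -22.4  15.8]
 [  5.  -26.3  20.6]
 [  4.  -29.7  25.8]
 [  3.  -32.5  31.2]
 [  2.  -34.8  36.9]
 [  1.  -36.5  42.8]
 [  0.  -37.6  48.9]]
```

Pinched at 18.2 mm. I lower it along the arc.

```bash
python3 -m handwheel '{"linear":[[-4,0,2],[-8,0,4],[-13.3,0,7.6],[-18,0,11.5],[-22.4,0,15.8],[-26.3,0,20.6],[-26.3,0,20.6]],"rotation":[[0,0,0],[0,0,0],[0,0,0],[0,0,0],[0,0,0],[0,0,0],[0,0,0]],"grip":[1,1,1,1,1,1,1]}' 4; python3 -m handwheel '{"linear":[[-3.4,0,5.2],[-6.2,0,10.6],[-8.5,0,16.3],[-10.2,0,22.2],[-11.3,0,28],[-11.3,0,29],[-11.3,0,29]],"rotation":[[0,0,0],[0,0,0],[0,0,0],[0,0,0],[0,0,0],[0,0,0],[0,0,0]],"grip":[1,1,1,1,1,1,1]}' 4;  python3 -c "
from h import *
go(pinp([.510,-.2034,.07],-13.8,[.091,0,.055]),-13.8)"
```

```text
clock: 22.3
position: [0.5877, -0.2223, 0.1519]
eef_rot: [0.0, 0.119, 0.993, 0.0]
ft_force: [1.7, -2.0, -2.2]
gripper_width: 0.0183
grasp_force: 4.0
clock: 23.18
position: [0.5985, -0.2249, 0.1234]
eef_rot: [0.001, 0.12, 0.993, 0.0]
ft_force: [5.3, -2.9, -1.2]
gripper_width: 0.0181
grasp_force: 4.0
shift [ 0.1 -0.2 -1.6] rot [0.01 0.07 0.07] clock 23.175 F [ 5.3 -2.9 -1.2] w 0.0181
```

Handle is at about 0 rad. I release, then press from above with shut fingers to make sure.

```bash
python3 -m handwheel '{"linear":[[0,0,0],[0,0,0],[0,0,-30],[0,0,-50],[0,0,-50],[0,0,-50],[0,0,-50],[0,0,-50]],"rotation":[[0,0,0],[0,0,0],[0,0,0],[0,0,0],[0,0,0],[0,0,0],[0,0,0],[0,0,0]],"grip":[-0.3,-0.3,-0.3,-0.3,1,1,1,1]}' 10; python3 -m handwheel '{"linear":[[0,0,10],[0,0,16],[0,0,20],[0,0,22],[0,0,23]],"rotation":[[0,0,0],[0,0,0],[0,0,0],[0,0,0],[0,0,0]],"grip":[1,1,1,1,1]}' 10
```

```text
clock: 24.18
position: [0.5975, -0.2247, 0.1727]
eef_rot: [-0.001, 0.119, 0.993, 0.0]
ft_force: [0.4, 0.2, -0.1]
gripper_width: 0.0208
grasp_force: 0.0
clock: 24.8
position: [0.5983, -0.2249, 0.1512]
eef_rot: [0.001, 0.12, 0.993, -0.0]
ft_force: [0.3, 0.6, 4.9]
gripper_width: 0.0003
grasp_force: 2.6
```

```bash
python3 -m handwheel '{"linear":[[0,0,0.7],[0,0,1.4],[0,0,2],[0,0,2]],"rotation":[[0,0,0],[0,0,0],[0,0,0],[0,0,0]],"grip":[1,1,1,1]}' 10; python3 -m handwheel '{"linear":[[0,0,-40],[0,0,-90],[60,0,-110],[120,0,-110],[180,0,-110],[240,0,-110],[300,0,-110],[300,0,-110]],"rotation":[[0,0,0],[0,0,0],[0,0,0],[0,0,0],[0,0,0],[0,0,0],[0,0,0],[0,0,0]],"grip":[1,1,1,1,1,1,1,1]}'
python3 - <<'E'
from h import *
a=grab('scene','s6.png');b=grab('top','t6.png')
A=cv2.resize(a[100:210,160:270,::-1],(440,440),interpolation=cv2.INTER_CUBIC)
B=cv2.resize(b[120:230,270:360,::-1],(360,440),interpolation=cv2.INTER_CUBIC)
cv2.imwrite('pics/c7.png',np.hstack([A,B]))
E
```

```text
clock: 25.3
position: [0.5986, -0.225, 0.1508]
eef_rot: [0.001, 0.119, 0.993, -0.0]
ft_force: [-0.4, 0.1, 8.9]
gripper_width: 0.0001
grasp_force: 4.5
clock: 26.3
position: [0.3027, -0.1522, 0.2585]
eef_rot: [-0.001, 0.12, 0.993, 0.0]
ft_force: [0.6, -0.1, -0.6]
gripper_width: 0.0005
grasp_force: 0.0
```

View pics/c7.png

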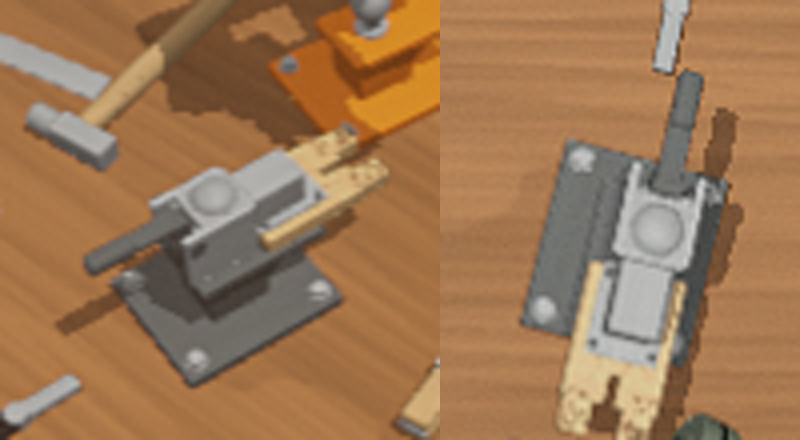

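The coupler is seated flat and the handle is level with its end at crop (690,75). The board points along the ledge within about 1° of the base edges, and the neighbouring tools are undisturbed.

```bash
python3 -c "
from bench import manip
print(manip.hand_in())"
```

```text
the job is handed in; nothing more can be done
None
```

The bench pin is on the stand's ball with the board over the long ledge and the handle pressed fully down. The job is handed in at about 26 s on the robot's clock, and no bystander was touched.

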